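Press a heel dowel home with the ratchet bench clamp, then release the jaw

ROBOT

A 6-joint arm with a two-finger parallel gripper is mounted at the origin on a cart in front of the work surface, level with it; the furniture and walls round the work are solid. World frame = base frame: x ahead of the robot, y to its left, z up, the work surface at z = 0. Lengths are in m, angles in rad, forces in N, time in s.
With the tool pointing down it reaches from about 0.425 to 0.925 m from the base axis. Payload 12.5 kg.
Tool frame: the origin (TCP) lies on the centre line of the jaws, within the pads' length; the fingertips stand 22 mm ahead of it and the grasp point (between the pads) lies 3 mm ahead of it (tip_extent is the distance from the TCP to the fingertips, in m); z points along the fingers, x is the direction in which the jaws open and shut, and the axes are right-handed (so a half turn about z gives the same grasp; the last joint's range is limited). The gripper opens to 85 mm and grips with 20 to 120 N. Pads are 22 mm wide; open, the fingers measure 114 mm over their backs; the gripper's body (76 mm by 85 mm) begins 54 mm behind the grasp point. The pads swing forward as they close: fully open they stand 13 mm farther back than shut.
Start: joints at [-1.334, 0.491, 1.559, -0, 1.092, -0.106], TCP at [0.21, -0.589, 0.253] pointing down, gripper open.
Joint ranges: [-3.1, 3.1], [-0.84, 2.19], [0.05, 2.79], [-1.13, 4.28], [0.06, 2.93], [-2.69, 2.69]. Speed limits (rad/s): [2.22, 2.22, 2.79, 3.14, 3.14, 3.14].

INTERFACE

Orientations are given as [roll, pitch, yaw] about the fixed x, y, z axes, in that order (R = Rz(yaw) Ry(pitch) Rx(roll)).
In Python, from cell import * gives the robot as it stands.
- The arm moves only by the shell command python3 -m jog 'ROWS' [FORCE]. ROWS is JSON, a list of rows, each a list of 7 numbers: the opening, from 0 (shut) to 1 (fully open), then the shift along the tool's x, y, z in cm, then the turn, a rotation vector about the tool's x, y, z in rad. In form: [[jaw, dx, dy, dz, ax, ay, az], ...]. A call has exactly 10 rows; each row shifts and turns the commanded pose from where the row before left it, along the tool's axes as they then stand; what a row does not reach is not made up. A row lasts 1/12 s, in which the tool goes at most 41.7 mm and 7.16 degrees, less where a joint would pass 70% of its speed; a pose out of reach is approached as far as the arm can. A call with a gripper value outside its range is refused whole. The fingers move at their own pace and stop on an object; FORCE is the grip in N (left out, the last holds). Time passes only in rows, so rows that do not move let the fingers close, or fill a call up. It gives the time, the measured TCP pose, the force and the opening at its end, in the units of the state.
- state(): the state, without advancing time (a new reading comes with each control period).
- camera(name): name is "side" or "top"; returns a dict with "image" (420x560x3 uint8, red, green, blue), "fx", "fy", "cx", "cy" (pixels), "xyz" and "rotation" of the camera in the world. Camera axes: x right, y down, z forward; pixel columns grow to the right and rows downward; lengths in m; the calibration is good to about 2 mm. A picture is of the moment at which its call begins. There is no depth.
- sign_off(): hands the job in, once; it reports no verdict.
The state is a dict: "time_s": time; "q": joint angles; "joint_velocities": joint speeds; "effort": joint torques, N m; "ee_pos": TCP position; "ee_rot": TCP orientation; "ft_force": force on the tool from outside, world axes, zero at the start; "moment": the same for the moment, N m; "opening": opening from 0.0 (shut) to 1.0 (fully open).
Only numpy, scipy, OpenCV 4.12 (cv2) and the standard library are available. Lean on these libraries where they do the work, as an engineer would, in place of code of your own. Each camera call takes 0.05 s, during which the arm holds its last target.

TASK

The stacked heel lying in the ratchet bench clamp has a steel dowel still standing proud. Pump the clamp's trigger paddle with closed fingers until the jaw has pressed the dowel firmly home, flush with the heel: feel for the resistance rising clearly above that of the moving dowel, and stop right there, even in mid-stroke, because squeezing harder splits the heel. Then press the release tab and keep it down until the jaw has sprung all the way back; work the jaw only by trigger and release, keep your hand off the heel, and do not disturb the things lying around.

Things in the scene. Friction and masses are not known exactly. Their poses are not given: they have to be found in the camera images.
- clamp: ratchet bench clamp fixed to the bench: wooden base 76 x 328 mm, 12 mm thick. Origin: on its underside, 2 mm from the centre; z up; y along the base, from the trigger end to the fence end, the way the jaw advances. Along y: black trigger paddle on a lever, smaller black release tab, jaw with pad, heel, fence. Cheek plates 86 mm high at the trigger pivot ([0, -66, 76] mm), lower elsewhere; jaw 52 mm high.
- trigger_top (a point): centre of the top of the trigger paddle (34 mm in x, 40 in y), 103 mm above the bench at rest, 84 mm to the -y side of its pivot, sloping up 0.24 rad away from it. Pressed straight down it travels 41 mm to a hard stop; 34 to 38 mm advances the jaw one tooth (6 mm), less slips back. The first 13 mm are free play. It springs up; let it up fully before the next stroke.
- release_top (a point): centre of the top of the release tab (26 mm in x, 24 in y), 54 mm above the bench at rest. Press straight down 6 to 7 mm (hard stop at 8.8) with 2 to 5 N, up to 12 N while the jaw is loaded; it springs up again. Held down, with the trigger fully up, the jaw springs fully back in under a second; let go too early, the jaw catches on a tooth.
- trigger (a joint): angle of the trigger: 0 at rest (paddle up), 0.485 rad at the stop. Force on the paddle at 20 mm/s or slower: 3 to 6 N with the jaw moving freely, 6 to 9 N while the dowel is being driven; 11 to 13 N before 34 mm of stroke means that it is firmly home, 15 N is too much. Each further newton there is about 2.8 N at the pad.
- jaw: the toothed bar (16 mm wide) with the upright steel jaw plate 42 mm wide on it; slides along the clamp's y. Its ratchet lets it advance only.
- pad: the black rubber pad 40 x 36 mm on the jaw's front, on a spring of 20 N/mm; what it exerts on the heel is the clamping force: the dowel is seated firmly at 10 N or more, and more than 26 N splits the heel.
- pad_face (a point): centre of the pad's front face, 32 mm above the bench. In the clamp's frame its y is 64 mm when the jaw is fully back; it grows as the jaw advances (up to 118 mm).
- fence: the fixed steel stop 62 mm wide, 44 mm high at the far (+y) end of the clamp, bolted somewhere within 8 mm of travel; the heel is pressed against its -y face. Origin on the base's top, under that face.
- fence_face (a point): point on the fence's -y face, 32 mm above the bench.
- heel: the stacked heel, a block of light and dark wooden lifts 54 x 40 x 40 mm (x, y, z), lying loose on the clamp base between two 8 mm high rails, 1.5 to 4 mm short of the fence. Origin: centre of its underside, on the base's top 12 mm above the bench.
- heel_center (a point): centre of the heel block, 32 mm above the bench.
- dowel (a joint): how far the steel dowel (12 mm thick, mid-height of the heel's -y face, pointing at the pad) stands proud of the heel, in m: 0.010 to 0.016 at the start, 0 when flush. It moves stiffly, with about 6 N at the pad.
- jar_blue_c (a point): bystander: blue and cream jar, 79 mm wide, 70 mm high; its middle
- crepe_block_c (a point): bystander: pale crepe rubber block 41 x 74 x 30 mm; centre
There are look-alikes about, which are no part of the job. Leave any green look-alike of the heel alone.

How it is judged:
By the outcome, as a careful person would: the job done as asked, in the order asked, and still so for the second after the job is handed in, with the robot touching nothing.
It also fails if it takes over 72 s, if anything falls off the work surface, if the arm or the gripper's body presses on something with over 40 N, if the wrist force passes 120 N, or if a joint passes its speed limit or range.

## Working session

There is one attempt and no reset: what is moved stays moved. The work goes in short steps, Python scripts to look and compute and a shell command to move; the robot and the scene stay as the last step left them, time stands still between calls to the robot, and variables do not carry over. Pictures are saved under pics/ and viewed, and the job is handed in when it is done.

```bash
ls; mkdir -p pics
python3 - <<'E'
from cell import *
import cv2
s=state()
print({k:s[k] for k in s})
for n in("side","top"):
    c=camera(n); cv2.imwrite(f"pics/{n}0.png",c["image"][:,:,::-1]); print(n,c["fx"],c["fy"],c["cx"],c["cy"],c["xyz"],c["rotation"])
E
```

```text
pics
{'time_s': 0.0, 'q': array([-1.33359073e+00,  4.91555096e-01,  1.55947455e+00, -2.61524658e-05,
        1.09169315e+00, -1.05625528e-01]), 'joint_velocities': array([-0.00031735, -0.0001655 , -0.00052887, -0.00036451,  0.00098444,
       -0.00029801]), 'effort': array([ 2.66990268e-03, -6.18447733e+01, -2.61590570e+01, -3.84016573e-05,
        4.09634522e-03, -7.62027582e-06]), 'ee_pos': array([ 0.21004794, -0.58842168,  0.25272185]), 'ee_rot': array([-3.14149657e+00,  1.12629270e-03, -1.22795308e+00]), 'ft_force': array([-0.77701047, -0.14087835, -0.56058301]), 'moment': array([ 0.00486038, -0.00584489,  0.00666513]), 'opening': 1.0035686806013975}
side 391.3568879170761 391.3568879170761 276.42180525729066 203.37752574148442 [0.47861117 0.7729426  0.78899798] [-2.30967393  0.00723251 -3.02473742]
top 434.937591397149 434.937591397149 274.64693798916073 214.48537114368372 [0.44579706 0.02252751 1.02710816] [-2.99387512 -0.00585226 -1.58790491]
```

View pics/side0.png

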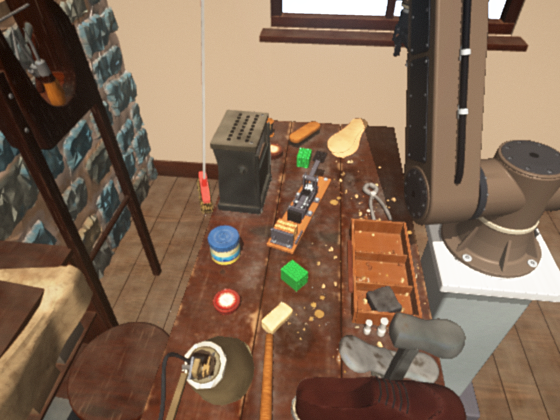

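View pics/top0.png

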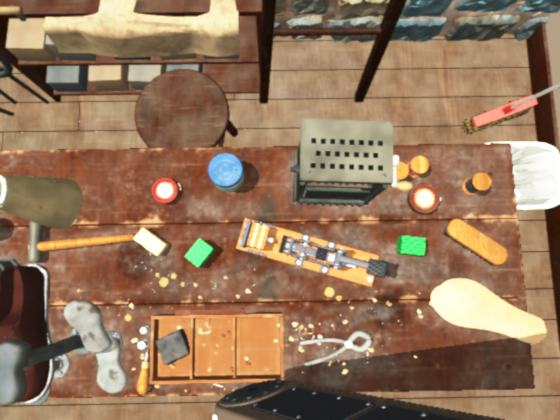

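The clamp lies in the top view from (250,235), the fence end, to (377,268), the trigger end. The two green blocks, at (198,252) and (411,245), are look-alikes. I'll enlarge the clamp.

```bash
cat > h.py <<'E'
from cell import *
import cv2, numpy as np
from scipy.spatial.transform import Rotation as R
def cam(n):
    c=camera(n); c["R"]=R.from_euler("xyz",c["rotation"]).as_matrix(); return c
def ray(c,u,v,z):
    d=c["R"]@np.array([(u-c["cx"])/c["fx"],(v-c["cy"])/c["fy"],1]); o=np.array(c["xyz"]); return o+d*(z-o[2])/d[2]
def proj(c,p):
    q=c["R"].T@(np.array(p)-c["xyz"]); return np.array([c["cx"]+c["fx"]*q[0]/q[2],c["cy"]+c["fy"]*q[1]/q[2]])
def crop(c,u0,v0,u1,v1,k,name):
    im=cv2.resize(c["image"][v0:v1,u0:u1],None,fx=k,fy=k,interpolation=cv2.INTER_CUBIC)[:,:,::-1].copy()
    for u in range(-(-u0//10)*10,u1,10):
        cv2.line(im,((u-u0)*k,0),((u-u0)*k,6),(0,0,255),1); 
        if u%20==0: cv2.putText(im,str(u),((u-u0)*k+2,14),0,.4,(255,255,255),1)
    for v in range(-(-v0//10)*10,v1,10):
        cv2.line(im,(0,(v-v0)*k),(6,(v-v0)*k),(0,0,255),1); cv2.putText(im,str(v),(8,(v-v0)*k+4),0,.4,(255,255,255),1)
    cv2.imwrite(name,im)
E
python3 - <<'E'
from h import *
c=cam("top"); crop(c,230,205,400,295,4,"pics/t1.png")
c=cam("side"); crop(c,260,140,340,255,5,"pics/s1.png")
E
```

```text
(no output)
```

View pics/t1.png

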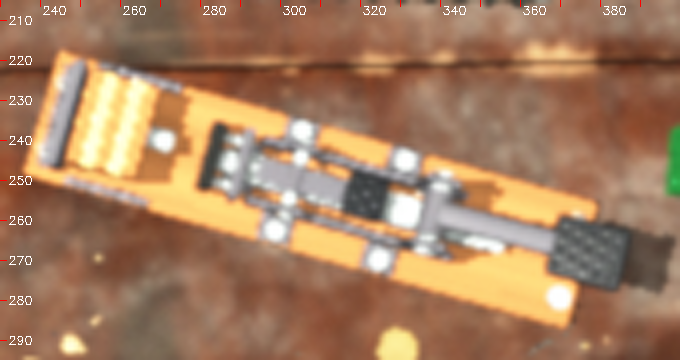

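View pics/s1.png

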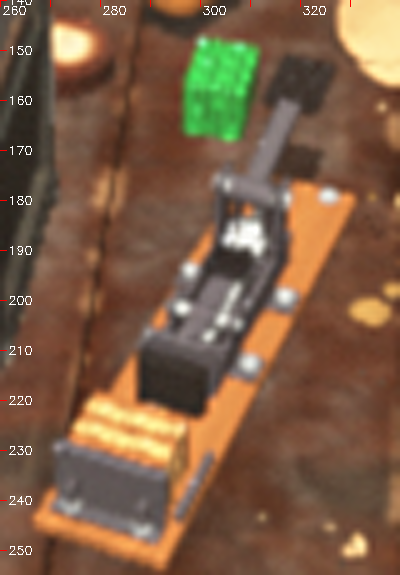

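Top view: the base corners are near (245.5,217.5), (236,250), (372,287) and (379.5,255). The paddle's centre is at about (377.5,268), the release tab's at (318,254). Next to the fence is the light/dark heel with its dowel at (268,240). In the side view the paddle is at (317,157). I'll fit the pose.

Run:
```python
from h import *
from scipy.optimize import least_squares
t=cam("top"); s=cam("side")
W=lambda x,p:(lambda c,si:np.array([x[0]+c*p[0]-si*p[1],x[1]+si*p[0]+c*p[1],p[2]]))(np.cos(x[2]),np.sin(x[2]))
for p in [(245.5,217.5),(236,250),(372,287),(379.5,255)]: print(ray(t,*p,.012).round(4))
print("paddle",ray(t,377.5,268.3,.103).round(4),ray(s,317,157,.103).round(4),"rel",ray(t,318.5,254,.054).round(4),ray(s,305,192,.054).round(4))
# unknown: x,y,yaw + origin offset along y (o)
ptop=[((245.5,217.5),(.038,.164)),((236,250),(-.038,.164)),((372,287),(-.038,-.164)),((379.5,255),(.038,-.164))]
sg=None
def res(x,sx=1):
    r=[]
    for uv,p in ptop: r+=list(proj(t,W(x,(p[0],p[1],.012)))-uv)
    for uv,p in [((266.5,244.5),(.038,.164)),((293,254.5),(-.038,.164)),((331,178.5),(-.038,-.164))]: r+=list(proj(s,W(x,(p[0],p[1],.012)))-uv)
    return r
f=least_squares(res,[.4,0,0]); print("basecentre",f.x,np.array(f.fun).round(1),f.cost)
x=f.x
for nm,p in dict(trig=(0,-.150,.103),pivot=(0,-.066,.076)).items(): w=W(x,p);print(nm,w.round(4),proj(t,w).round(1),proj(s,w).round(1))
# clamp-frame coordinates of measured pts
c,si=np.cos(x[2]),np.sin(x[2])
inv=lambda w:np.array([c*(w[0]-x[0])+si*(w[1]-x[1]),-si*(w[0]-x[0])+c*(w[1]-x[1])])
for n,cc,uv,z in [("pad",t,(377.5,268.3),.103),("pad s",s,(317,157),.103),("rel",t,(321.5,254),.054),("rel s",s,(305,192),.054),("dowel t",t,(268,240),.032),("padtop t",t,(281.5,240.5),.05)]:
    print(n,inv(ray(cc,*uv,z)).round(4))
```

```text
[0.5907 0.0828 0.012 ]
[0.5145 0.1055 0.012 ]
[ 0.4241 -0.2075  0.012 ]
[ 0.4973 -0.2287  0.012 ]
paddle [ 0.4648 -0.2005  0.103 ] [ 0.4748 -0.1919  0.103 ] rel [ 0.4997 -0.082   0.054 ] [ 0.5018 -0.085   0.054 ]
basecentre [ 0.50728166 -0.06057828 -0.28637941] [-1.4  0.3 -0.9 -1.1 -0.2 -0.2 -0.  -0.   0.5 -1.   0.7 -2.5  0.3  0.3] 6.197807710589451
trig [ 0.4649 -0.2045  0.103 ] [379.4 268.2] [320.5 154.8]
pivot [ 0.4886 -0.1239  0.076 ] [338.9 258.2] [310.7 177.9]
pad [-0.0013 -0.1462]
pad s [ 0.0059 -0.1352]
rel [ 0.0006 -0.0292]
rel s [ 0.0017 -0.0249]
dowel t [0.0007 0.0951]
padtop t [0.0063 0.0649]
```

```bash
python3 -m jog '[[0,-1.94,-2.615,0,0,0,0],[0,-1.94,-2.615,0,0,0,0],[0,-1.94,-2.615,0,0,0,0],[0,-1.94,-2.615,0,0,0,0],[0,-1.94,-2.615,0,0,0,0],[0,-1.94,-2.615,0,0,0,0],[0,-1.94,-2.615,0,0,0,0],[0,-1.94,-2.615,0,0,0,0],[0,-1.94,-2.615,0,0,0,0],[0,-1.94,-2.615,0,0,0,0]]' 40
python3 -m jog '[[0,-1.94,-2.615,0,0,0,0],[0,-1.94,-2.615,0,0,0,0],[0,-1.94,-2.615,0,0,0,0],[0,-1.94,-2.615,0,0,0,0],[0,0,0,1,0,0,-0.118],[0,0,0,1,0,0,-0.118],[0,0,0,1,0,0,-0.118],[0,0,0,1,0,0,-0.118],[0,0,0,0.5,0,0,-0.118],[0,0,0,0,0,0,-0.118]]'
```

```text
time_s: 1.13
ee_pos: [0.3918, -0.3166, 0.2534]
ee_rot: [-3.141, -0.0, -1.228]
ft_force: [-0.5, -0.1, 0.3]
opening: -0.002
time_s: 1.97
ee_pos: [0.4633, -0.2095, 0.2072]
ee_rot: [-3.142, 0.002, -0.514]
ft_force: [0.1, 0.8, -0.0]
opening: 0.004
```

```bash
python3 -m jog '[[0,0,0,1,0,0,-0.076],[0,0,0,1,0,0,-0.076],[0,0,0,1,0,0,-0.076],[0,0,0,1,0,0,0],[0,0,0,1,0,0,0],[0,0,0,0.5,0,0,0],[0,0,0,0,0,0,0],[0,0,0,0,0,0,0],[0,0,0,0,0,0,0],[0,0,0,0,0,0,0]]'
python3 - <<'E'
from h import *
s=state(); print(s["ee_pos"],s["ee_rot"],s["ft_force"],s["q"].round(3))
c=cam("top"); crop(c,230,195,430,335,4,"pics/t2.png")
c=cam("side"); crop(c,250,100,360,220,5,"pics/s2.png")
E
```

```text
time_s: 2.8
ee_pos: [0.4638, -0.2099, 0.1538]
ee_rot: [3.141, -0.001, -0.292]
ft_force: [0.1, 0.4, 0.2]
opening: 0.002
[ 0.46380104 -0.20990966  0.15376032] [ 3.14128407e+00 -8.70605713e-04 -2.92386203e-01] [0.07806911 0.37296857 0.1517682 ] [-0.555  0.463  1.947 -0.     0.73  -0.262]
```

View pics/t2.png

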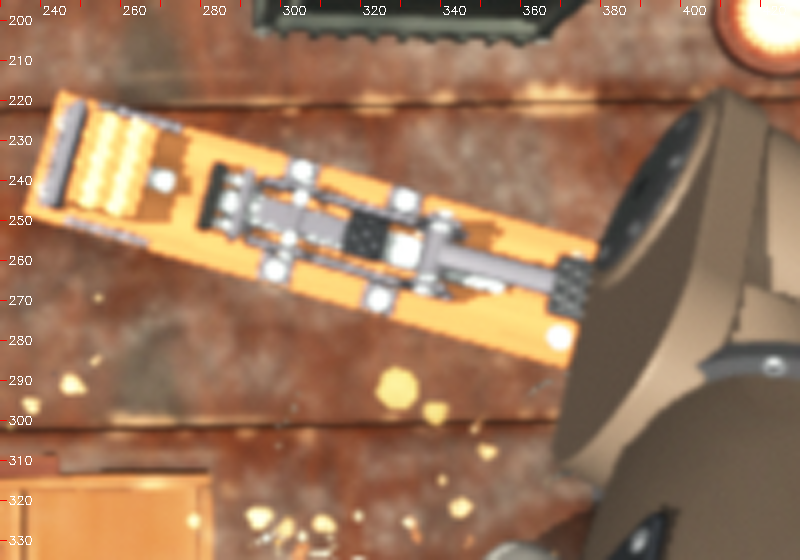

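View pics/s2.png

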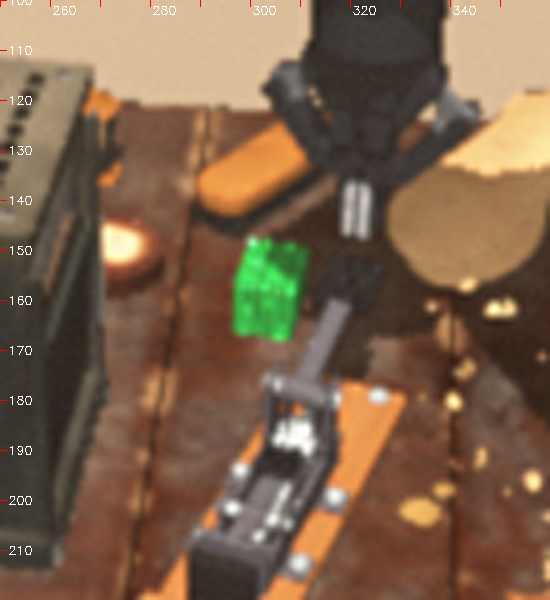

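```bash
python3 - <<'E'
from h import *
for n in("side","top"):
    c=cam(n); print(n,proj(c,[.4638,-.2099,.132]),proj(c,[.4638,-.2099,.107]))
E
python3 -m jog '[[0,0,0,0.5,0,0,0],[0,0,0,0.5,0,0,0],[0,0,0,0.5,0,0,0],[0,0,0,0.5,0,0,0],[0,0,0,0.4,0,0,0],[0,0,0,0.16,0,0,0],[0,0,0,0.16,0,0,0],[0,0,0,0.16,0,0,0],[0,0,0,0.16,0,0,0],[0,0,0,0.16,0,0,0]]'
python3 -m jog '[[0,0,0,0.16,0,0,0],[0,0,0,0.16,0,0,0],[0,0,0,0.16,0,0,0],[0,0,0,0.16,0,0,0],[0,0,0,0.16,0,0,0],[0,0,0,0.16,0,0,0],[0,0,0,0.16,0,0,0],[0,0,0,0.16,0,0,0],[0,0,0,0.16,0,0,0],[0,0,0,0.16,0,0,0]]'
```

```text
side [321.56343839 145.70378096] [320.97882099 152.66184989]
top [385.51341959 268.34567291] [382.44660295 268.63924378]
time_s: 3.83
ee_pos: [0.4637, -0.2099, 0.1213]
ee_rot: [3.141, -0.001, -0.292]
ft_force: [0.5, -1.8, 1.5]
opening: 0.001
time_s: 4.67
ee_pos: [0.4637, -0.2099, 0.1052]
ee_rot: [3.141, -0.0, -0.292]
ft_force: [-1.2, -2.7, 3.7]
opening: 0.001
```

```bash
python3 -m jog '[[0,0,0,0.16,0,0,0],[0,0,0,0.16,0,0,0],[0,0,0,0.16,0,0,0],[0,0,0,0.16,0,0,0],[0,0,0,0.16,0,0,0],[0,0,0,0.16,0,0,0],[0,0,0,0.16,0,0,0],[0,0,0,0.16,0,0,0],[0,0,0,0.16,0,0,0],[0,0,0,0.16,0,0,0]]'
python3 - <<'E'
from h import *
s=state(); print(s["ft_force"])
c=cam("top"); crop(c,230,195,430,335,4,"pics/t3.png")
E
```

```text
time_s: 5.5
ee_pos: [0.4637, -0.2096, 0.0892]
ee_rot: [-3.141, -0.0, -0.292]
ft_force: [1.0, -1.0, 4.9]
opening: -0.002
[ 0.95890918 -0.96824132  4.87171439]
```

View pics/t3.png

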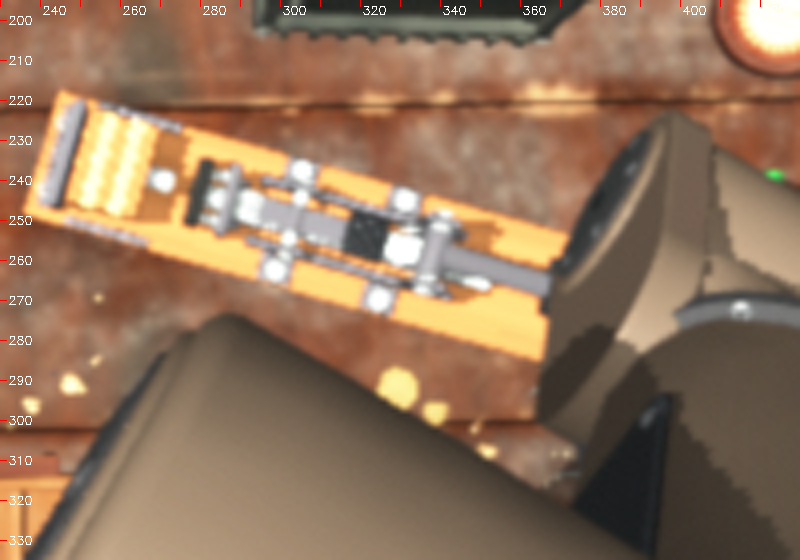

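The jaw's pad moved from u≈280 to u≈276, about one tooth, at 4.9 N. The heel's dowel face is near u≈264 and the dowel tip near u≈270. Next stroke.

```bash
python3 -m jog '[[0,0,0,-1.1,0,0,0],[0,0,0,-1.1,0,0,0],[0,0,0,-1.1,0,0,0],[0,0,0,-1.1,0,0,0],[0,0,0,0,0,0,0],[0,0,0,0,0,0,0],[0,0,0,0.5,0,0,0],[0,0,0,0.5,0,0,0],[0,0,0,0.5,0,0,0],[0,0,0,0.16,0,0,0]]'
python3 - <<'E'
from h import *
c=cam("top"); crop(c,235,205,345,285,7,"pics/t4.png")
E
python3 -m jog '[[0,0,0,0.16,0,0,0],[0,0,0,0.16,0,0,0],[0,0,0,0.16,0,0,0],[0,0,0,0.16,0,0,0],[0,0,0,0.16,0,0,0],[0,0,0,0.16,0,0,0],[0,0,0,0.16,0,0,0],[0,0,0,0.16,0,0,0],[0,0,0,0.16,0,0,0],[0,0,0,0.16,0,0,0]]'
python3 -m jog '[[0,0,0,0.16,0,0,0],[0,0,0,0.16,0,0,0],[0,0,0,0.16,0,0,0],[0,0,0,0.16,0,0,0],[0,0,0,0.16,0,0,0],[0,0,0,0.16,0,0,0],[0,0,0,0.16,0,0,0],[0,0,0,0,0,0,0],[0,0,0,0,0,0,0],[0,0,0,0,0,0,0]]'
python3 - <<'E'
from h import *
c=cam("top"); crop(c,235,205,345,285,7,"pics/t5.png")
E
```

```text
time_s: 6.38
ee_pos: [0.4633, -0.2097, 0.1153]
ee_rot: [-3.141, 0.002, -0.292]
ft_force: [-0.6, -1.6, 2.1]
opening: 0.001
time_s: 7.27
ee_pos: [0.4638, -0.21, 0.1007]
ee_rot: [3.141, -0.001, -0.292]
ft_force: [-2.6, -4.6, 5.3]
opening: 0.001
time_s: 8.1
ee_pos: [0.4637, -0.2097, 0.0895]
ee_rot: [-3.142, -0.0, -0.292]
ft_force: [1.4, -0.7, 4.4]
opening: -0.001
```

View pics/t4.png

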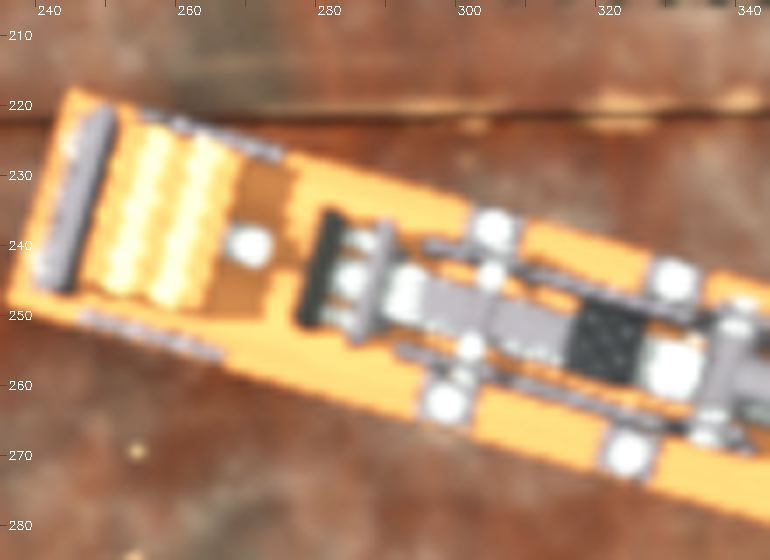

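View pics/t5.png

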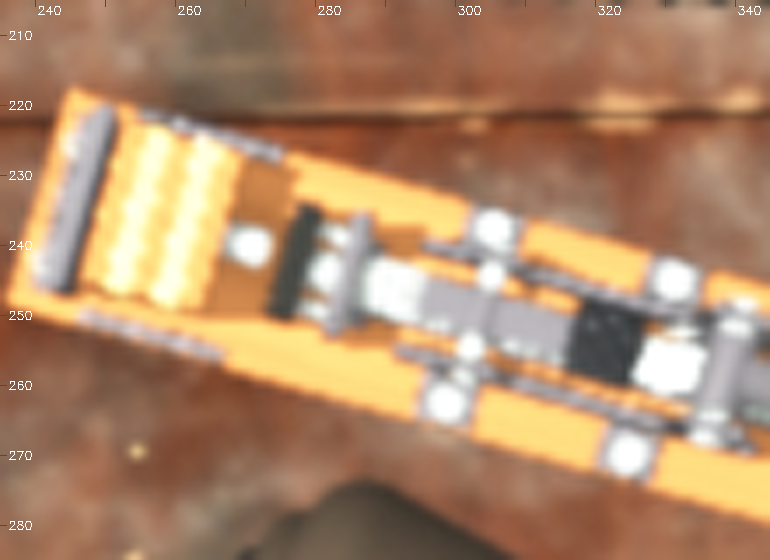

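Comparing edges, the pad has gained one tooth per stroke (u 281.6 → 279.4 → 276 mid-edge). The dowel at (270,240) has its tip at u≈273.5, so about 4 mm of gap is left. Next stroke.

```bash
python3 -m jog '[[0,0,0,-1.1,0,0,0],[0,0,0,-1.1,0,0,0],[0,0,0,-1.1,0,0,0],[0,0,0,-1.1,0,0,0],[0,0,0,0,0,0,0],[0,0,0,0,0,0,0],[0,0,0,0.5,0,0,0],[0,0,0,0.5,0,0,0],[0,0,0,0.5,0,0,0],[0,0,0,0.16,0,0,0]]'
python3 -m jog '[[0,0,0,0.16,0,0,0],[0,0,0,0.16,0,0,0],[0,0,0,0.16,0,0,0],[0,0,0,0.16,0,0,0],[0,0,0,0.16,0,0,0],[0,0,0,0.16,0,0,0],[0,0,0,0.16,0,0,0],[0,0,0,0.16,0,0,0],[0,0,0,0.16,0,0,0],[0,0,0,0.16,0,0,0]]'
python3 -m jog '[[0,0,0,0.16,0,0,0],[0,0,0,0.16,0,0,0],[0,0,0,0.16,0,0,0],[0,0,0,0.16,0,0,0],[0,0,0,0.16,0,0,0],[0,0,0,0.16,0,0,0],[0,0,0,0.16,0,0,0],[0,0,0,0,0,0,0],[0,0,0,0,0,0,0],[0,0,0,0,0,0,0]]'
python3 - <<'E'
from h import *
c=cam("top"); crop(c,235,205,345,285,7,"pics/t6.png")
E
```

```text
time_s: 8.98
ee_pos: [0.4633, -0.2097, 0.1155]
ee_rot: [-3.141, 0.002, -0.292]
ft_force: [-0.1, 0.1, 1.7]
opening: 0.0
time_s: 9.82
ee_pos: [0.4637, -0.21, 0.1009]
ee_rot: [3.141, -0.001, -0.292]
ft_force: [-1.4, -3.6, 4.2]
opening: 0.003
time_s: 10.65
ee_pos: [0.4637, -0.2097, 0.0897]
ee_rot: [-3.142, -0.0, -0.292]
ft_force: [1.1, -1.3, 4.3]
opening: -0.0
```

View pics/t6.png

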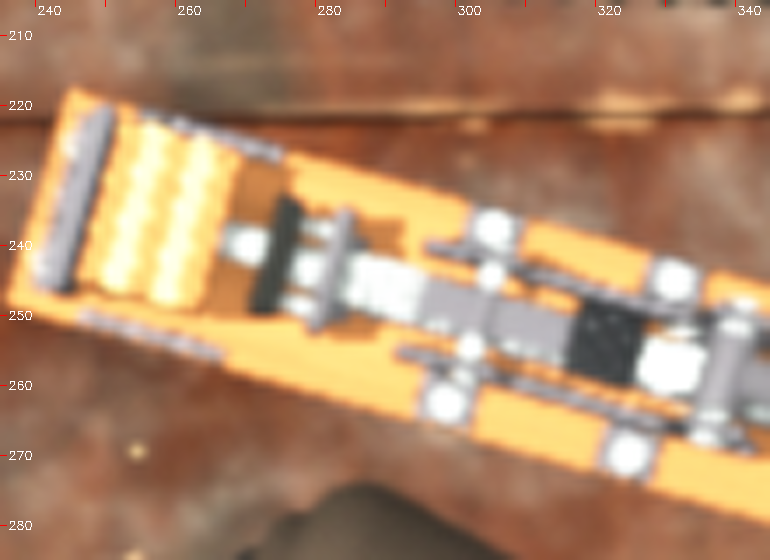

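```bash
python3 -m jog '[[0,0,0,-1.1,0,0,0],[0,0,0,-1.1,0,0,0],[0,0,0,-1.1,0,0,0],[0,0,0,-1.1,0,0,0],[0,0,0,0,0,0,0],[0,0,0,0,0,0,0],[0,0,0,0.5,0,0,0],[0,0,0,0.5,0,0,0],[0,0,0,0.5,0,0,0],[0,0,0,0.2,0,0,0]]'
python3 -m jog '[[0,0,0,0.16,0,0,0],[0,0,0,0.16,0,0,0],[0,0,0,0.16,0,0,0],[0,0,0,0.16,0,0,0],[0,0,0,0.16,0,0,0],[0,0,0,0.16,0,0,0],[0,0,0,0.16,0,0,0],[0,0,0,0.16,0,0,0],[0,0,0,0.16,0,0,0],[0,0,0,0.16,0,0,0]]'
python3 -m jog '[[0,0,0,0.16,0,0,0],[0,0,0,0.16,0,0,0],[0,0,0,0.16,0,0,0],[0,0,0,0.16,0,0,0],[0,0,0,0.16,0,0,0],[0,0,0,0.16,0,0,0],[0,0,0,0.16,0,0,0],[0,0,0,0,0,0,0],[0,0,0,0,0,0,0],[0,0,0,0,0,0,0]]'
python3 - <<'E'
from h import *
c=cam("top"); crop(c,235,205,345,285,7,"pics/t7.png")
E
```

```text
time_s: 11.53
ee_pos: [0.4633, -0.2097, 0.1153]
ee_rot: [-3.141, 0.002, -0.292]
ft_force: [-0.3, -0.6, 2.4]
opening: 0.0
time_s: 12.37
ee_pos: [0.4637, -0.21, 0.1007]
ee_rot: [3.141, -0.001, -0.292]
ft_force: [-2.0, -4.6, 6.3]
opening: -0.002
time_s: 13.2
ee_pos: [0.4638, -0.2098, 0.0896]
ee_rot: [3.142, -0.001, -0.292]
ft_force: [-1.2, -2.5, 6.2]
opening: -0.004
```

View pics/t7.png

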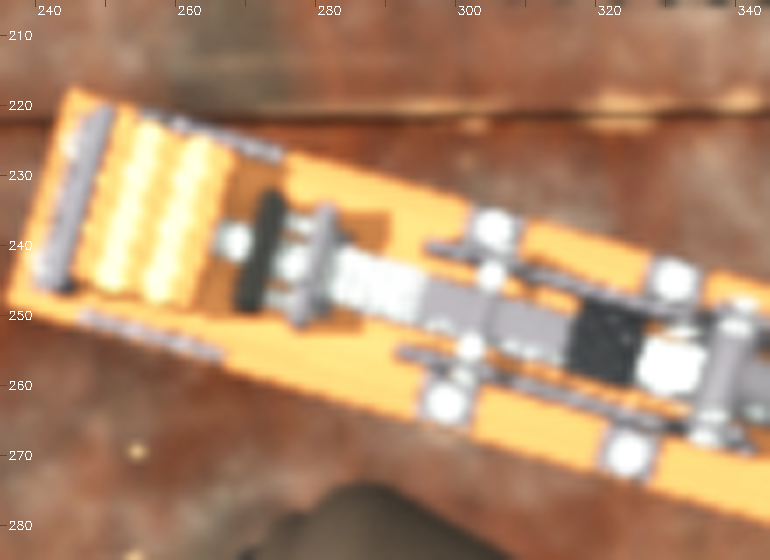

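The dowel is moving (6.2 N against 4.3 N free). About 5 px, or 11 mm, lies between the pad and the heel's face, so another whole tooth is safe.

```bash
python3 -m jog '[[0,0,0,-1.1,0,0,0],[0,0,0,-1.1,0,0,0],[0,0,0,-1.1,0,0,0],[0,0,0,-1.1,0,0,0],[0,0,0,0,0,0,0],[0,0,0,0,0,0,0],[0,0,0,0.5,0,0,0],[0,0,0,0.5,0,0,0],[0,0,0,0.5,0,0,0],[0,0,0,0.18,0,0,0]]'
python3 -m jog '[[0,0,0,0.16,0,0,0],[0,0,0,0.16,0,0,0],[0,0,0,0.16,0,0,0],[0,0,0,0.16,0,0,0],[0,0,0,0.16,0,0,0],[0,0,0,0.16,0,0,0],[0,0,0,0.16,0,0,0],[0,0,0,0.16,0,0,0],[0,0,0,0.16,0,0,0],[0,0,0,0.16,0,0,0]]'
python3 -m jog '[[0,0,0,0.16,0,0,0],[0,0,0,0.16,0,0,0],[0,0,0,0.16,0,0,0],[0,0,0,0.16,0,0,0],[0,0,0,0.16,0,0,0],[0,0,0,0.16,0,0,0],[0,0,0,0.16,0,0,0],[0,0,0,0,0,0,0],[0,0,0,0,0,0,0],[0,0,0,0,0,0,0]]'
python3 - <<'E'
from h import *
c=cam("top"); crop(c,235,205,315,265,10,"pics/t8.png")
E
```

```text
time_s: 14.08
ee_pos: [0.4633, -0.2097, 0.1153]
ee_rot: [-3.141, 0.001, -0.292]
ft_force: [0.3, -1.2, 2.5]
opening: 0.001
time_s: 14.92
ee_pos: [0.4637, -0.2102, 0.1009]
ee_rot: [3.141, -0.001, -0.292]
ft_force: [-4.0, -5.7, 6.9]
opening: -0.0
time_s: 15.75
ee_pos: [0.4637, -0.2099, 0.0896]
ee_rot: [3.141, -0.001, -0.292]
ft_force: [-2.9, -2.5, 6.2]
opening: 0.003
```

View pics/t8.png

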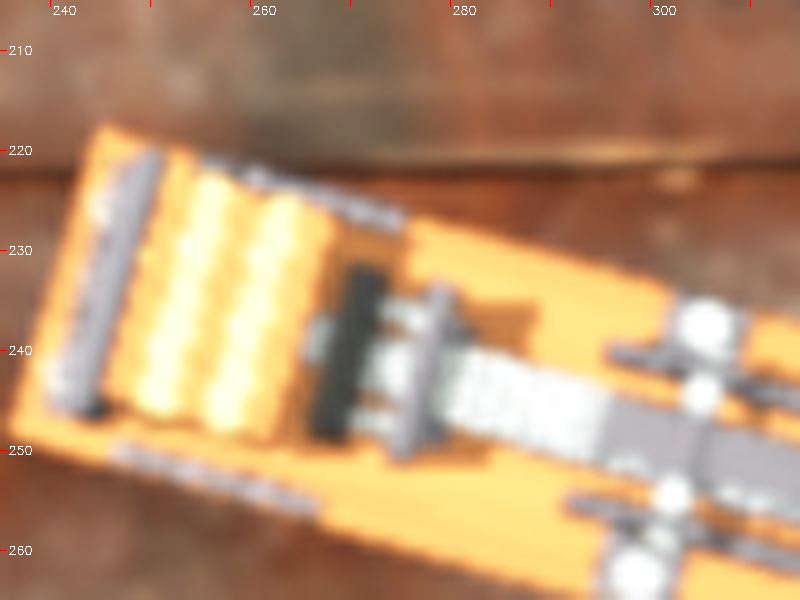

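The gap is now about 2.5 px, or 5.5 mm. From here I go down in small steps, reading the force after each.

```bash
python3 -m jog '[[0,0,0,-1.1,0,0,0],[0,0,0,-1.1,0,0,0],[0,0,0,-1.1,0,0,0],[0,0,0,-1.1,0,0,0],[0,0,0,0,0,0,0],[0,0,0,0,0,0,0],[0,0,0,0.5,0,0,0],[0,0,0,0.5,0,0,0],[0,0,0,0.5,0,0,0],[0,0,0,0.18,0,0,0]]'
python3 -m jog '[[0,0,0,0.16,0,0,0],[0,0,0,0.16,0,0,0],[0,0,0,0.16,0,0,0],[0,0,0,0.16,0,0,0],[0,0,0,0.16,0,0,0],[0,0,0,0.02,0,0,0],[0,0,0,0.02,0,0,0],[0,0,0,0.02,0,0,0],[0,0,0,0.02,0,0,0],[0,0,0,0.02,0,0,0]]'
python3 -m jog '[[0,0,0,0.02,0,0,0],[0,0,0,0.02,0,0,0],[0,0,0,0.02,0,0,0],[0,0,0,0.02,0,0,0],[0,0,0,0.02,0,0,0],[0,0,0,0.02,0,0,0],[0,0,0,0.02,0,0,0],[0,0,0,0.02,0,0,0],[0,0,0,0.02,0,0,0],[0,0,0,0.02,0,0,0]]'
```

```text
time_s: 16.63
ee_pos: [0.4633, -0.2097, 0.1153]
ee_rot: [-3.141, 0.001, -0.292]
ft_force: [0.0, -0.6, 1.4]
opening: -0.004
time_s: 17.47
ee_pos: [0.4637, -0.2099, 0.1078]
ee_rot: [3.141, -0.0, -0.292]
ft_force: [-2.8, -3.5, 4.1]
opening: -0.002
time_s: 18.3
ee_pos: [0.4636, -0.21, 0.1059]
ee_rot: [3.141, -0.0, -0.292]
ft_force: [-3.8, -4.2, 6.8]
opening: -0.003
```

```bash
python3 -m jog '[[0,0,0,0.02,0,0,0],[0,0,0,0.02,0,0,0],[0,0,0,0.02,0,0,0],[0,0,0,0.02,0,0,0],[0,0,0,0.02,0,0,0],[0,0,0,0.02,0,0,0],[0,0,0,0.02,0,0,0],[0,0,0,0.02,0,0,0],[0,0,0,0.02,0,0,0],[0,0,0,0.02,0,0,0]]'
```

```text
time_s: 19.13
ee_pos: [0.4637, -0.2101, 0.1039]
ee_rot: [3.141, -0.001, -0.292]
ft_force: [-3.3, -5.6, 7.0]
opening: -0.0
```

```bash
python3 -m jog '[[0,0,0,0.02,0,0,0],[0,0,0,0.02,0,0,0],[0,0,0,0.02,0,0,0],[0,0,0,0.02,0,0,0],[0,0,0,0.02,0,0,0],[0,0,0,0.02,0,0,0],[0,0,0,0.02,0,0,0],[0,0,0,0.02,0,0,0],[0,0,0,0.02,0,0,0],[0,0,0,0.02,0,0,0]]'
python3 - <<'E'
from h import *
c=cam("top"); crop(c,235,205,315,265,10,"pics/t9.png"); print(state()["ft_force"])
E
```

```text
time_s: 19.97
ee_pos: [0.4637, -0.2101, 0.1019]
ee_rot: [3.141, -0.001, -0.292]
ft_force: [-3.2, -5.9, 7.1]
opening: -0.005
[-2.16553343 -5.12475908  6.47093289]
```

View pics/t9.png

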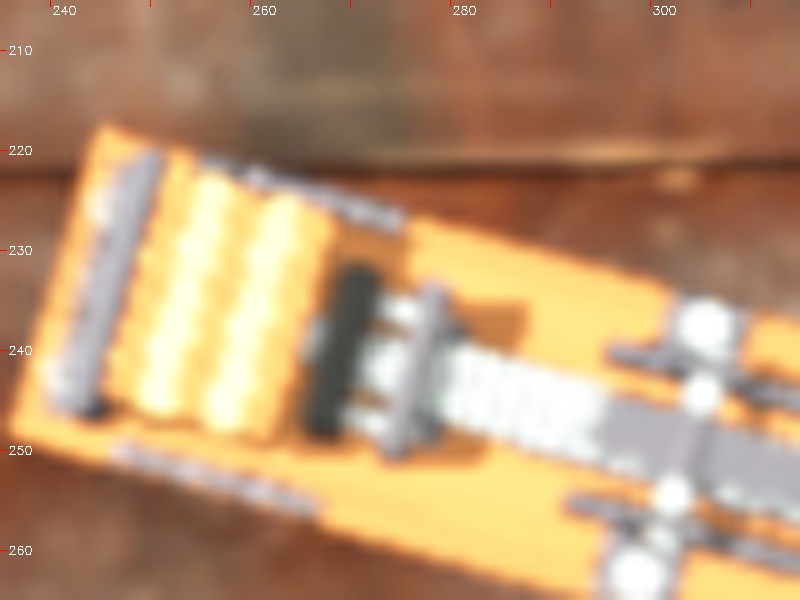

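```bash
python3 -m jog '[[0,0,0,0.02,0,0,0],[0,0,0,0.02,0,0,0],[0,0,0,0.02,0,0,0],[0,0,0,0.02,0,0,0],[0,0,0,0.02,0,0,0],[0,0,0,0.02,0,0,0],[0,0,0,0.02,0,0,0],[0,0,0,0.02,0,0,0],[0,0,0,0.02,0,0,0],[0,0,0,0.02,0,0,0]]'
```

```text
time_s: 20.85
ee_pos: [0.4637, -0.2101, 0.0999]
ee_rot: [3.141, -0.001, -0.292]
ft_force: [-3.2, -4.8, 7.0]
opening: -0.003
```

```bash
python3 -m jog '[[0,0,0,0.02,0,0,0],[0,0,0,0.02,0,0,0],[0,0,0,0.02,0,0,0],[0,0,0,0.02,0,0,0],[0,0,0,0.02,0,0,0],[0,0,0,0.02,0,0,0],[0,0,0,0.02,0,0,0],[0,0,0,0.02,0,0,0],[0,0,0,0.02,0,0,0],[0,0,0,0.02,0,0,0]]'
```

```text
time_s: 21.68
ee_pos: [0.4637, -0.2102, 0.0979]
ee_rot: [3.141, -0.001, -0.292]
ft_force: [-3.7, -5.3, 7.5]
opening: -0.001
```

```bash
python3 -m jog '[[0,0,0,0.015,0,0,0],[0,0,0,0.015,0,0,0],[0,0,0,0.015,0,0,0],[0,0,0,0.015,0,0,0],[0,0,0,0.015,0,0,0],[0,0,0,0.015,0,0,0],[0,0,0,0.015,0,0,0],[0,0,0,0.015,0,0,0],[0,0,0,0.015,0,0,0],[0,0,0,0.015,0,0,0]]'
```

```text
time_s: 22.52
ee_pos: [0.4637, -0.2101, 0.0964]
ee_rot: [3.141, -0.001, -0.292]
ft_force: [-3.1, -4.9, 5.9]
opening: -0.002
```

```bash
python3 -c "
from h import *
c=cam('top'); crop(c,235,205,315,265,10,'pics/t10.png')"
```

```text
(no output)
```

View pics/t10.png

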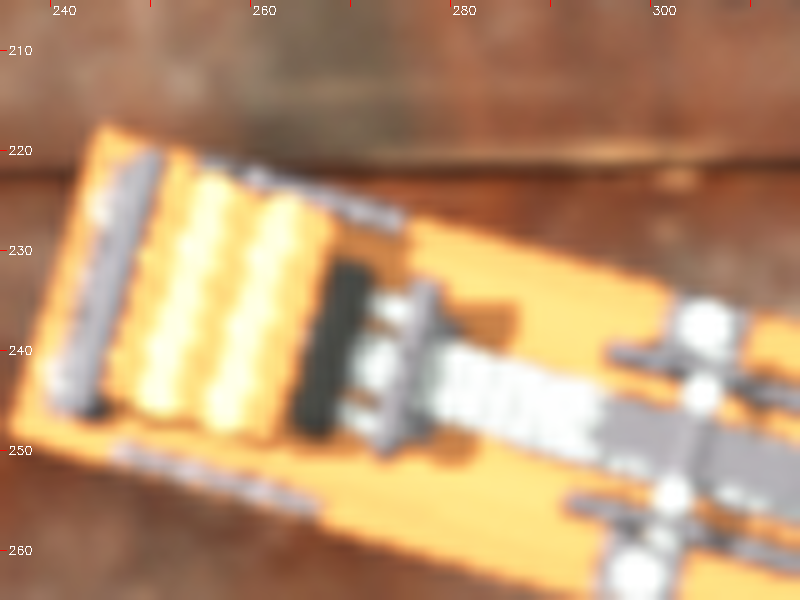

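The pad's edge (u≈266 at v=240) has all but met the heel's face. I'm making the steps finer.

```bash
python3 -m jog '[[0,0,0,0.015,0,0,0],[0,0,0,0.015,0,0,0],[0,0,0,0.015,0,0,0],[0,0,0,0.015,0,0,0],[0,0,0,0.015,0,0,0],[0,0,0,0.015,0,0,0],[0,0,0,0.015,0,0,0],[0,0,0,0.015,0,0,0],[0,0,0,0,0,0,0],[0,0,0,0,0,0,0]]'
```

```text
time_s: 23.4
ee_pos: [0.4637, -0.2101, 0.0952]
ee_rot: [3.141, -0.001, -0.292]
ft_force: [-3.5, -5.1, 6.3]
opening: -0.0
```

```bash
python3 -m jog '[[0,0,0,0.015,0,0,0],[0,0,0,0.015,0,0,0],[0,0,0,0.015,0,0,0],[0,0,0,0.015,0,0,0],[0,0,0,0.015,0,0,0],[0,0,0,0.015,0,0,0],[0,0,0,0.015,0,0,0],[0,0,0,0.015,0,0,0],[0,0,0,0.01,0,0,0],[0,0,0,0.01,0,0,0]]'
```

```text
time_s: 24.23
ee_pos: [0.4637, -0.2101, 0.0937]
ee_rot: [3.141, -0.001, -0.292]
ft_force: [-2.7, -4.7, 6.7]
opening: -0.001
```

```bash
python3 -m jog '[[0,0,0,0.015,0,0,0],[0,0,0,0.015,0,0,0],[0,0,0,0.015,0,0,0],[0,0,0,0.015,0,0,0],[0,0,0,0.015,0,0,0],[0,0,0,0.015,0,0,0],[0,0,0,0.015,0,0,0],[0,0,0,0.015,0,0,0],[0,0,0,0.01,0,0,0],[0,0,0,0.01,0,0,0]]'
```

```text
time_s: 25.07
ee_pos: [0.4637, -0.21, 0.0924]
ee_rot: [3.141, -0.001, -0.292]
ft_force: [-2.6, -4.0, 6.9]
opening: 0.001
```

```bash
python3 -m jog '[[0,0,0,0.015,0,0,0],[0,0,0,0.015,0,0,0],[0,0,0,0.015,0,0,0],[0,0,0,0.015,0,0,0],[0,0,0,0.015,0,0,0],[0,0,0,0.015,0,0,0],[0,0,0,0.01,0,0,0],[0,0,0,0.01,0,0,0],[0,0,0,0,0,0,0],[0,0,0,0,0,0,0]]'
```

```text
time_s: 25.9
ee_pos: [0.4637, -0.21, 0.0913]
ee_rot: [3.141, -0.001, -0.292]
ft_force: [-2.2, -4.1, 6.3]
opening: -0.0
```

```bash
python3 -m jog '[[0,0,0,0.015,0,0,0],[0,0,0,0.015,0,0,0],[0,0,0,0.015,0,0,0],[0,0,0,0.015,0,0,0],[0,0,0,0.015,0,0,0],[0,0,0,0.015,0,0,0],[0,0,0,0.01,0,0,0],[0,0,0,0.01,0,0,0],[0,0,0,0,0,0,0],[0,0,0,0,0,0,0]]'
```

```text
time_s: 26.73
ee_pos: [0.4637, -0.2099, 0.0902]
ee_rot: [3.141, -0.001, -0.292]
ft_force: [-2.2, -3.6, 7.1]
opening: 0.002
```

```bash
python3 -m jog '[[0,0,0,0.015,0,0,0],[0,0,0,0.015,0,0,0],[0,0,0,0.015,0,0,0],[0,0,0,0.015,0,0,0],[0,0,0,0.015,0,0,0],[0,0,0,0.015,0,0,0],[0,0,0,0.01,0,0,0],[0,0,0,0.01,0,0,0],[0,0,0,0,0,0,0],[0,0,0,0,0,0,0]]'; python3 -c "
from h import *
c=cam('top'); crop(c,235,205,315,265,10,'pics/t11.png')"
```

```text
time_s: 27.57
ee_pos: [0.4638, -0.2099, 0.0892]
ee_rot: [3.141, -0.001, -0.292]
ft_force: [-2.5, -2.5, 7.8]
opening: 0.001
```

View pics/t11.png

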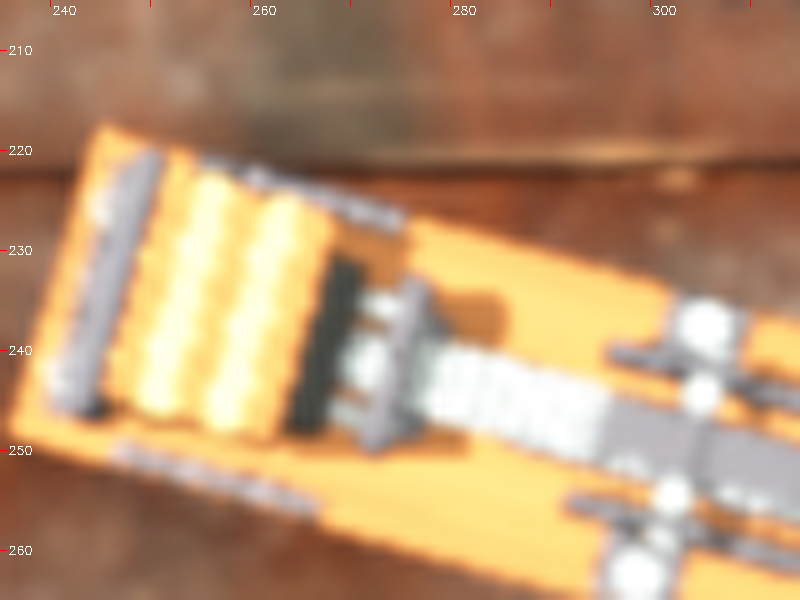

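The pad now touches the heel, and the force has just started up at 7.8 N at the end of a full stroke, so the tooth is caught. I'll let the trigger up and shift to press its centre with one tilted tip edge. The lever arm then stays at the nominal value and the force reading can be trusted early in the next stroke.

```bash
python3 -m jog '[[0,0,0,-1.1,0,0,0],[0,0,0,-1.1,0,0,0],[0,0,0,-1.2,0,0,0],[0,0,0,-1.2,0,0,0],[0,0,-0.65,0,0,0,0],[0,0,-0.65,0,0,0,0],[0,0,0,0,0.1,0,0],[0,0,0,0,0.1,0,0],[0,0,0,0,0,0,0],[0,0,0,0,0,0,0]]'; python3 -c "
from h import *
print(state()['ft_force'])
c=cam('side'); crop(c,270,110,350,230,5,'pics/s3.png')"
```

```text
time_s: 28.45
ee_pos: [0.4668, -0.1975, 0.1338]
ee_rot: [-2.944, 0.002, -0.294]
ft_force: [-0.1, 0.9, -0.4]
opening: -0.001
[-0.14079438  0.89784515 -0.43051638]
```

View pics/s3.png

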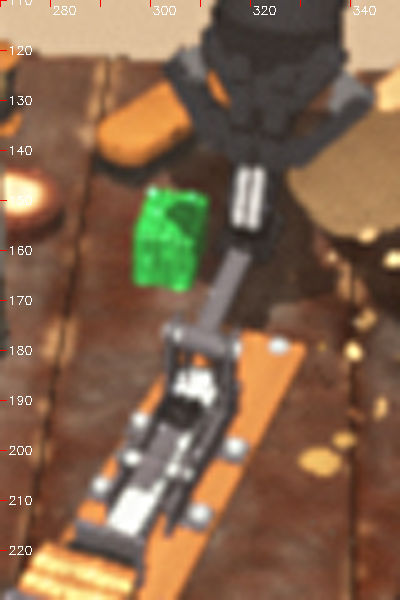

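```bash
python3 -m jog '[[0,0,0.09,0.44,0,0,0],[0,0,0.09,0.44,0,0,0],[0,0,0.09,0.44,0,0,0],[0,0,0.09,0.44,0,0,0],[0,0,0,0.02,0,0,0],[0,0,0.004,0.02,0,0,0],[0,0,0.004,0.02,0,0,0],[0,0,0.004,0.02,0,0,0],[0,0,0.004,0.02,0,0,0],[0,0,0.004,0.02,0,0,0]]'
```

```text
time_s: 29.33
ee_pos: [0.4673, -0.1972, 0.1158]
ee_rot: [-2.942, 0.0, -0.292]
ft_force: [-0.8, 0.9, 2.2]
opening: -0.002
```

```bash
python3 -m jog '[[0,0,0.004,0.02,0,0,0],[0,0,0.004,0.02,0,0,0],[0,0,0.004,0.02,0,0,0],[0,0,0.004,0.02,0,0,0],[0,0,0.004,0.02,0,0,0],[0,0,0.004,0.02,0,0,0],[0,0,0.004,0.02,0,0,0],[0,0,0.004,0.02,0,0,0],[0,0,0,0,0,0,0],[0,0,0,0,0,0,0]]'
```

```text
time_s: 30.17
ee_pos: [0.4673, -0.1974, 0.1141]
ee_rot: [-2.942, -0.0, -0.292]
ft_force: [-1.6, -1.0, 3.0]
opening: 0.001
```

```bash
python3 -m jog '[[0,0,0.004,0.02,0,0,0],[0,0,0.004,0.02,0,0,0],[0,0,0.004,0.02,0,0,0],[0,0,0.004,0.02,0,0,0],[0,0,0.004,0.02,0,0,0],[0,0,0.004,0.02,0,0,0],[0,0,0.004,0.02,0,0,0],[0,0,0.004,0.02,0,0,0],[0,0,0,0,0,0,0],[0,0,0,0,0,0,0]]'
```

```text
time_s: 31.0
ee_pos: [0.4674, -0.1975, 0.1125]
ee_rot: [-2.942, -0.0, -0.292]
ft_force: [-2.8, -2.6, 3.7]
opening: -0.003
```

```bash
python3 -m jog '[[0,0,0.004,0.02,0,0,0],[0,0,0.004,0.02,0,0,0],[0,0,0.004,0.02,0,0,0],[0,0,0.004,0.02,0,0,0],[0,0,0.004,0.02,0,0,0],[0,0,0,0,0,0,0],[0,0,0,0,0,0,0],[0,0,0,0,0,0,0],[0,0,0,0,0,0,0],[0,0,0,0,0,0,0]]'
```

```text
time_s: 31.83
ee_pos: [0.4674, -0.1974, 0.1115]
ee_rot: [-2.942, -0.0, -0.292]
ft_force: [-1.8, -3.2, 4.4]
opening: 0.003
```

```bash
python3 -m jog '[[0,0,0.004,0.02,0,0,0],[0,0,0.004,0.02,0,0,0],[0,0,0.004,0.02,0,0,0],[0,0,0.004,0.02,0,0,0],[0,0,0.004,0.02,0,0,0],[0,0,0.004,0.02,0,0,0],[0,0,0.004,0.02,0,0,0],[0,0,0,0,0,0,0],[0,0,0,0,0,0,0],[0,0,0,0,0,0,0]]'
```

```text
time_s: 32.67
ee_pos: [0.4674, -0.1974, 0.11]
ee_rot: [-2.942, -0.0, -0.292]
ft_force: [-1.3, -3.3, 5.1]
opening: -0.001
```

```bash
python3 -m jog '[[0,0,0.004,0.02,0,0,0],[0,0,0.004,0.02,0,0,0],[0,0,0.004,0.02,0,0,0],[0,0,0.004,0.02,0,0,0],[0,0,0.004,0.02,0,0,0],[0,0,0,0,0,0,0],[0,0,0,0,0,0,0],[0,0,0,0,0,0,0],[0,0,0,0,0,0,0],[0,0,0,0,0,0,0]]'
```

```text
time_s: 33.5
ee_pos: [0.4674, -0.1975, 0.1091]
ee_rot: [-2.942, -0.0, -0.292]
ft_force: [-1.3, -4.5, 6.7]
opening: -0.004
```

```bash
python3 -m jog '[[0,0,0.004,0.02,0,0,0],[0,0,0.004,0.02,0,0,0],[0,0,0.004,0.02,0,0,0],[0,0,0.004,0.02,0,0,0],[0,0,0,0,0,0,0],[0,0,0,0,0,0,0],[0,0,0,0,0,0,0],[0,0,0,0,0,0,0],[0,0,0,0,0,0,0],[0,0,0,0,0,0,0]]'
```

```text
time_s: 34.33
ee_pos: [0.4674, -0.1976, 0.1084]
ee_rot: [-2.942, -0.001, -0.292]
ft_force: [-2.5, -4.9, 7.8]
opening: -0.006
```

```bash
python3 -m jog '[[0,0,0.004,0.02,0,0,0],[0,0,0.004,0.02,0,0,0],[0,0,0.004,0.02,0,0,0],[0,0,0.004,0.02,0,0,0],[0,0,0,0,0,0,0],[0,0,0,0,0,0,0],[0,0,0,0,0,0,0],[0,0,0,0,0,0,0],[0,0,0,0,0,0,0],[0,0,0,0,0,0,0]]'
```

```text
time_s: 35.17
ee_pos: [0.4674, -0.1976, 0.1076]
ee_rot: [-2.942, -0.001, -0.292]
ft_force: [-2.7, -6.3, 9.0]
opening: -0.001
```

```bash
python3 -m jog '[[0,0,0.004,0.02,0,0,0],[0,0,0.004,0.02,0,0,0],[0,0,0.004,0.02,0,0,0],[0,0,0.004,0.02,0,0,0],[0,0,0,0,0,0,0],[0,0,0,0,0,0,0],[0,0,0,0,0,0,0],[0,0,0,0,0,0,0],[0,0,0,0,0,0,0],[0,0,0,0,0,0,0]]'
```

```text
time_s: 36.0
ee_pos: [0.4674, -0.1977, 0.1069]
ee_rot: [-2.942, -0.001, -0.292]
ft_force: [-3.4, -6.3, 9.4]
opening: -0.005
```

```bash
python3 -m jog '[[0,0,0.004,0.02,0,0,0],[0,0,0.004,0.02,0,0,0],[0,0,0.004,0.02,0,0,0],[0,0,0,0,0,0,0],[0,0,0,0,0,0,0],[0,0,0,0,0,0,0],[0,0,0,0,0,0,0],[0,0,0,0,0,0,0],[0,0,0,0,0,0,0],[0,0,0,0,0,0,0]]'
```

```text
time_s: 36.83
ee_pos: [0.4674, -0.1978, 0.1063]
ee_rot: [-2.942, -0.001, -0.292]
ft_force: [-3.7, -6.6, 9.9]
opening: -0.001
```

```bash
python3 -m jog '[[0,0,0.004,0.02,0,0,0],[0,0,0.004,0.02,0,0,0],[0,0,0.004,0.02,0,0,0],[0,0,0,0,0,0,0],[0,0,0,0,0,0,0],[0,0,0,0,0,0,0],[0,0,0,0,0,0,0],[0,0,0,0,0,0,0],[0,0,0,0,0,0,0],[0,0,0,0,0,0,0]]'
```

```text
time_s: 37.67
ee_pos: [0.4674, -0.1978, 0.1058]
ee_rot: [-2.942, -0.001, -0.292]
ft_force: [-4.5, -6.6, 11.8]
opening: -0.001
```

```bash
python3 -c "
from h import *
for i in range(3):
  c=cam('top'); print(state()['ft_force'].round(2))
crop(c,235,205,315,265,10,'pics/t12.png')"
```

```text
[-4.17 -7.58 12.65]
[-3.66 -6.81 11.63]
[-4.35 -6.51 11.04]
```

View pics/t12.png

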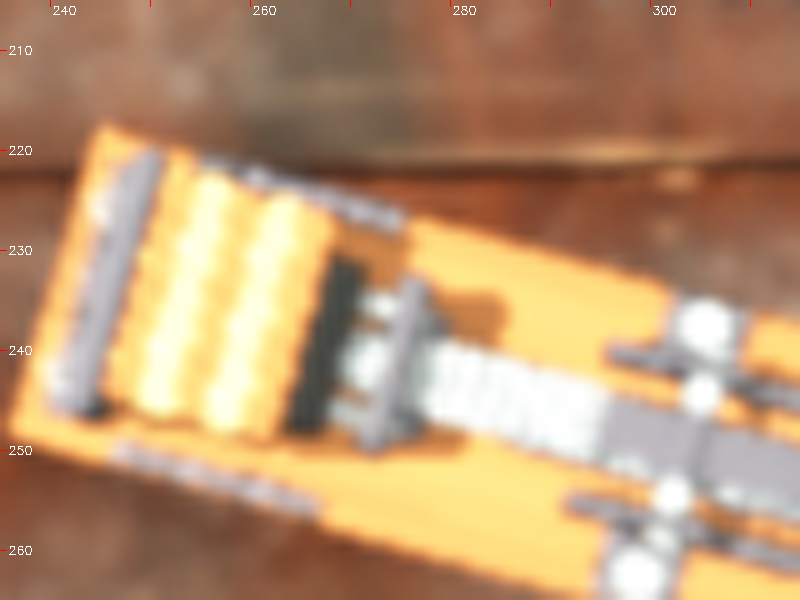

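The average is about 11.8 N at about 21 mm of stroke, and the pad sits flat on the heel's face (u≈266), so the dowel is firmly home. I stop here, let the trigger up and go over to the release tab at (321.4,253.7).

```bash
python3 -m jog '[[0,0,-0.22,-1.1,0,0,0],[0,0,-0.22,-1.1,0,0,0],[0,0,-0.22,-1.1,0,0,0],[0,0,-0.22,-1.1,0,0,0],[0,0,0,0,-0.1,0,0],[0,0,0,0,-0.1,0,0],[0,0,-2.9,0,0,0,0],[0,0,-2.9,0,0,0,0],[0,0,-2.9,0,0,0,0],[0,0,-2.9,0,0,0,0]]'
python3 -c "
from h import *
s=state();print(s['ee_pos'],s['ee_rot'])
p=s['ee_pos'];c=cam('top'); print(proj(c,p-[0,0,.022])); crop(c,235,205,345,285,7,'pics/t13.png')
c=cam('side'); print(proj(c,p-[0,0,.022]));crop(c,270,110,350,230,5,'pics/s4.png')"
```

```text
time_s: 38.65
ee_pos: [0.5003, -0.0845, 0.1497]
ee_rot: [-3.141, 0.002, -0.292]
ft_force: [0.7, -0.3, -1.1]
opening: -0.001
[ 0.5003471  -0.08453824  0.1496846 ] [-3.14133096e+00  1.90254299e-03 -2.92194438e-01]
[323.46481881 251.61613267]
[306.65952715 171.81186454]
```

View pics/s4.png

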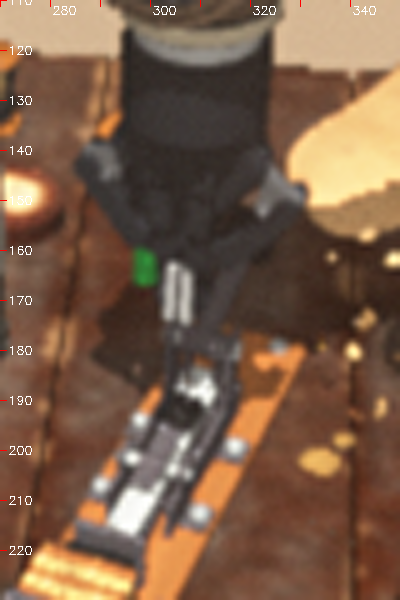

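View pics/t13.png

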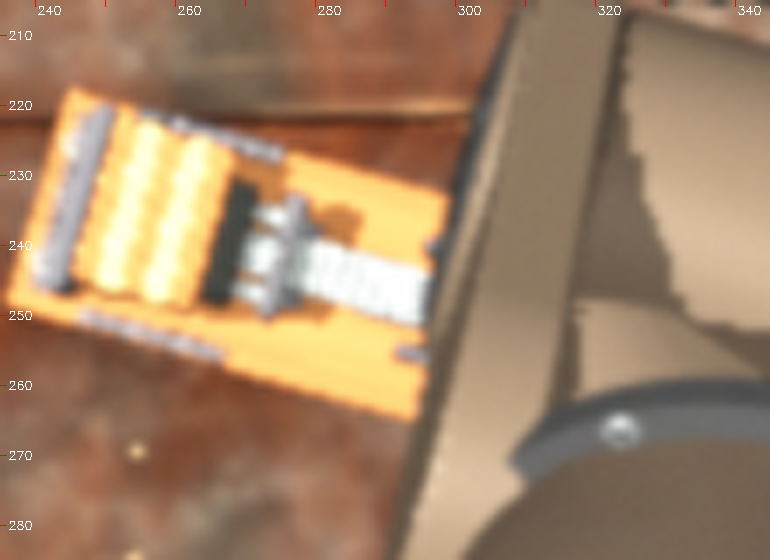

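```bash
python3 -c "
from h import *
c=cam('side')
for p in ([.5003,-.0845,.1277],[.5003,-.0845,.054],[.4997,-.0865,.054],[.491,-.0841,.054]): print(proj(c,p))
crop(c,280,160,330,215,12,'pics/s5.png')"
```

```text
[306.67607416 171.81703439]
[305.52775302 192.14353229]
[305.77907944 191.70805279]
[308.75453618 192.46219606]
```

View pics/s5.png

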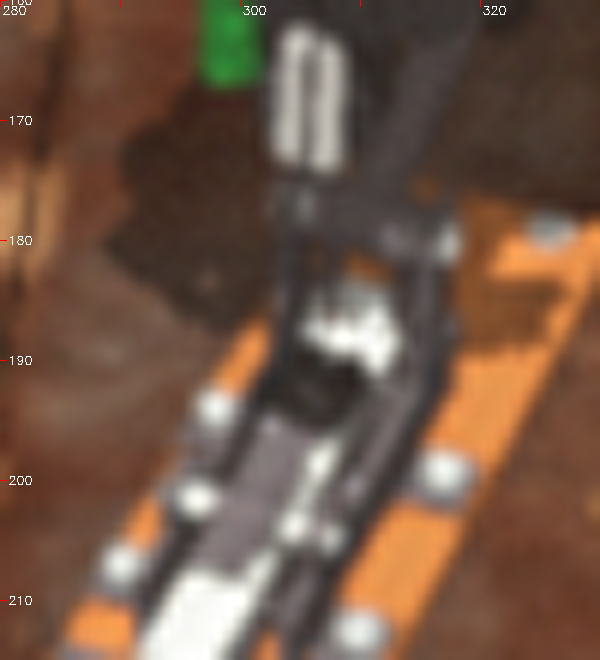

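The tab sits at (306.3,192) in the side view, and the tip would come down within about 3 mm of it. I'll nudge it and descend.

```bash
python3 -m jog '[[0,-0.15,0.2,0.5,0,0,0],[0,0,0,1.3,0,0,0],[0,0,0,1.3,0,0,0],[0,0,0,1.3,0,0,0],[0,0,0,1.3,0,0,0],[0,0,0,0.8,0,0,0],[0,0,0,0.1,0,0,0],[0,0,0,0.1,0,0,0],[0,0,0,0.1,0,0,0],[0,0,0,0,0,0,0]]'
```

```text
time_s: 39.63
ee_pos: [0.4988, -0.088, 0.0825]
ee_rot: [3.142, -0.001, -0.292]
ft_force: [0.1, 0.7, 0.3]
opening: 0.001
```

```bash
python3 -c "
from h import *
c=cam('side')
crop(c,280,160,330,215,12,'pics/s6.png')"
```

```text
(no output)
```

View pics/s6.png

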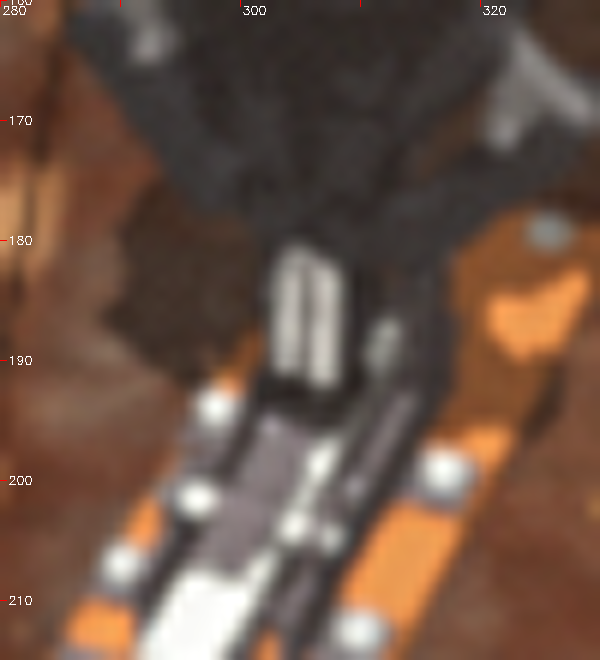

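The tip is right over the tab. Pressing down.

```bash
python3 -m jog '[[0,0,0,0.12,0,0,0],[0,0,0,0.12,0,0,0],[0,0,0,0.12,0,0,0],[0,0,0,0.12,0,0,0],[0,0,0,0.12,0,0,0],[0,0,0,0.12,0,0,0],[0,0,0,0.08,0,0,0],[0,0,0,0.08,0,0,0],[0,0,0,0.08,0,0,0],[0,0,0,0,0,0,0]]'
```

```text
time_s: 40.52
ee_pos: [0.4987, -0.0878, 0.0724]
ee_rot: [3.142, -0.0, -0.292]
ft_force: [0.1, -0.4, 2.2]
opening: -0.001
```

```bash
python3 -m jog '[[0,0,0,0.06,0,0,0],[0,0,0,0.06,0,0,0],[0,0,0,0.06,0,0,0],[0,0,0,0.06,0,0,0],[0,0,0,0,0,0,0],[0,0,0,0,0,0,0],[0,0,0,0,0,0,0],[0,0,0,0,0,0,0],[0,0,0,0,0,0,0],[0,0,0,0,0,0,0]]'
python3 -c "
from h import *
c=cam('top');crop(c,235,205,345,285,7,'pics/t14.png')"
```

```text
time_s: 41.35
ee_pos: [0.4987, -0.0878, 0.0702]
ee_rot: [3.141, -0.0, -0.292]
ft_force: [-0.5, -2.7, 2.2]
opening: 0.002
```

View pics/t14.png

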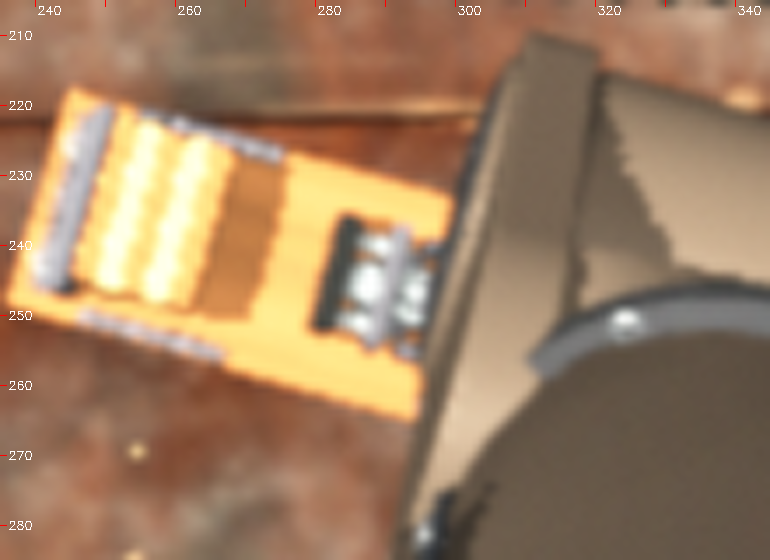

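The jaw is back (pad edge u≈284 to 279.6, as at the start), and no dowel stands proud of the heel. I'll hold a little longer, then lift clear.

```bash
python3 -m jog '[[0,0,0,0,0,0,0],[0,0,0,0,0,0,0],[0,0,0,0,0,0,0],[0,0,0,0,0,0,0],[0,0,0,0,0,0,0],[0,0,0,0,0,0,0],[0,0,0,-0.5,0,0,0],[0,0,0,-0.8,0,0,0],[0,0,0,-1,0,0,0],[0,0,0,-1.3,0,0,0]]'
python3 -m jog '[[0,0,0,-2,0,0,0],[0,0,0,-2,0,0,0],[0,0,0,-2,0,0,0],[0,0,0,-2,0,0,0],[0,0,3,-2,0,0,0],[0,0,3,-1,0,0,0],[0,0,3,0,0,0,0],[0,0,3,0,0,0,0],[0,0,3,0,0,0,0],[0,0,0,0,0,0,0]]'
python3 -c "
from h import *
c=cam('top');crop(c,230,205,400,295,4,'pics/t15.png')
c=cam('side'); crop(c,260,140,340,255,5,'pics/s7.png')"
```

```text
time_s: 42.23
ee_pos: [0.4985, -0.0876, 0.1069]
ee_rot: [-3.142, 0.001, -0.292]
ft_force: [0.4, -0.3, -0.5]
opening: -0.001
time_s: 43.07
ee_pos: [0.4545, -0.235, 0.2173]
ee_rot: [3.14, -0.002, -0.295]
ft_force: [-0.1, 0.4, 0.1]
opening: -0.002
```

View pics/t15.png

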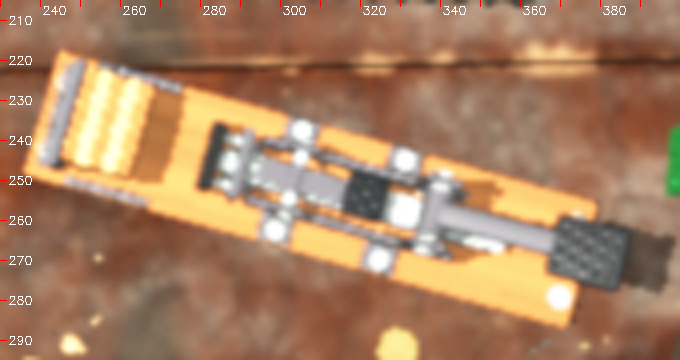

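View pics/s7.png

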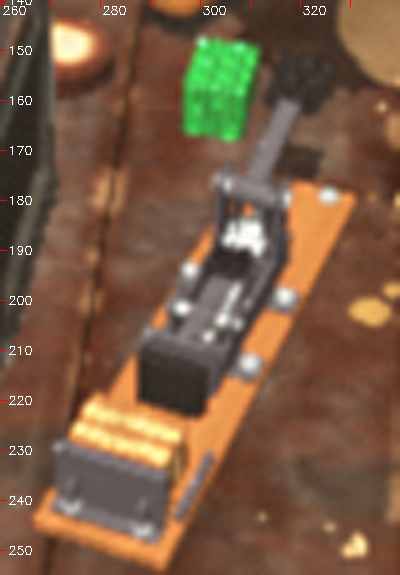

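The jaw is fully back, the trigger and tab are up, the dowel is flush, and the robot is clear. Handing in.

```bash
python3 -c "
from cell import *
print(sign_off())"
```

```text
the job is handed in; nothing more can be done
None
```

The dowel is pressed home and the clamp is released; I handed the job in at about 43 s of the 72 s allowed.

- **Pressing:** I pumped the trigger six full strokes with closed fingers. The force was about 4–5 N with the jaw moving freely and 6–7.8 N while the dowel was being driven. I stopped partway through the seventh stroke, at about 21 mm. The force had risen steadily there, and four readings ran from 11.0 to 12.7 N, averaging about 11.8 N.
- **Release:** I let the trigger up fully, then held the release tab down about 6 mm at about 2 N for well over a second.
- **Last checks:** The final pictures show the jaw pad back at its starting position (u≈284–279.5 in the top view). The trigger and tab are up, and no dowel shows proud of the heel, which rests against the fence. The robot was clear of everything.
- **Not confirmed directly:** I could not measure the pad force itself or see flushness more closely than about 1 mm; both rest on the paddle force and the top picture. I did not take a full picture of the bystanders at the end, but the arm kept away from them. The two cameras disagreed by several millimetres on the paddle's position, so I aimed by the top view and checked the fingertip against the paddle and tab in the side view.

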